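# Turn the sprayed panel over on its easel and set the air dial

## Task

One face of the flat grey model panel on the spraying easel is done: turn the panel over (the wooden clip is there to hold it by) and stand it back on the easel's ledge, clip upwards and leaning flat on the rest, so that its ribbed face now looks outwards. For the second coat, also turn the dial on the white air control box until its pointer stands at the thick raised mark. Leave the other things on the bench where they are.

Things in the scene. Friction and masses are not known exactly. Their poses are not given: they have to be found in the camera images.
- panel: grey sheet 90 (y) x 100 (z) x 5 mm (x) in a wooden clip, one loose piece, about 70 g. Origin: middle of lower edge, mid-thickness; z up the sheet to the clip; +x normal of the plain face, on -x a frame of ribs 3.5 mm high. Starts on the easel, ribs on the rest, plain face out, axes parallel to easel_rest's; the top 10 mm is 66 mm wide
- clip (a point): middle of the wooden clip's grip, 122 mm up the panel's z from its origin, axes as the panel's. The clip is 14 mm thick (x), 24 mm wide (y), from panel z = 93 to 145 mm, and can be pinched across thickness or width with the tool along the panel's -z
- easel: fixed easel of a dark steel base plate 130 x 110 x 8 mm and a leaning aluminium rest; origin under the centre of the base. At yaw 0 it opens to +x and the top of the rest leans towards -x (towards the robot)
- easel_rest: fixed leaning part: origin in the corner of rest plate and ledge, mid-width, 30 mm ahead (+x) of and 38 mm above the easel's origin. z up the slope, 0.5 rad from vertical; x outward normal; y along the ledge. Plate 70 wide, 75 high, 4 mm thick, surface at x = 0. Ledge 70 wide, top at z = 0, to x = 26 mm, no lip. Panel's origin rests at x = 2.5 mm with ribs out, 6 mm with plain face out
- airbox: fixed white control box 100 x 100 x 45 mm with a black dial in the middle of its top; origin under its centre
- dial (a joint): angle of the dial in rad, 0 to 2.4, growing clockwise seen from above. At 0 the pointer lies along the box's +x; at 1.5 it stands at the thick mark. It has light friction (0.04 N m) and stays where it is left
- dial_grip (a point): on the dial's axis, 73 mm above the bench, 3 mm below the top of its bar grip; x along the bar to the pointer end. Bar 44 mm long, 13 wide, 24 high, on a 48 mm disc whose top is 51.5 mm above the bench. Pointer: a nib 4 mm wide reaching 34 mm from the axis at one end of the bar, on the side of the white line on its top
- dial_mark (a point): the thick raised mark (12 x 5 x 3 mm) on the top of the box, 41.5 mm from the dial's axis; the thin lines around the dial are a plain scale
- bottle_a: amber glass bottle with a white cap, 58 mm across, 140 mm high, a bystander; origin under its centre
- bottle_b: second amber glass bottle like the first, a bystander; origin under its centre
- jar_a: small glass paint jar with a white cap, 40 mm across, 45 mm high, a bystander; origin under its centre
- jar_b: second small paint jar like the first, a bystander between the task's things; origin under its centre
- tissues: tissue box 115 x 220 x 80 mm, a bystander; origin under its centre
- kit_tray: open shallow carton tray 220 x 300 x 40 mm with kit parts, a bystander; origin under its centre
- brush: paint brush 170 mm long lying on the bench, a bystander; origin at its middle, on the bench
Things that resemble listed ones, but are neither listed nor needed, are in the scene too. There is more than one size of the panel; the job needs the smallest.

How it is judged:
At the end, for the whole second after the job is handed in: Panel released and at rest on the ledge, ribs outwards, clip up, within 0.15 rad of the rest's slope and line, its lower edge within about 9 mm of flat on the rest, 8 mm of the ledge and 28 mm of its middle; dial within 0.18 rad (10 degrees) of the thick mark; bystanders in place (angle between panel's own x axis and vertical between 1.9 and 2.25 rad and angle between panel's own z axis and vertical below 0.85 rad and angle between the z axis of panel and the z axis of easel_rest, either way round below 0.15 rad and x of panel in the frame of easel_rest between -0.002 and 0.012 m and y of panel in the frame of easel_rest between -0.028 and 0.028 m and z of panel in the frame of easel_rest between -0.003 and 0.008 m and linear speed of panel below 0.02 m/s and angular speed of panel below 0.2 rad/s and value of joint dial between 1.32 and 1.68 rad); the robot touches nothing.
It fails at once if a bystander (bottle, jar, tissue box, tray or brush) is moved more than 40 mm (distance of any of bottle_a, bottle_b, jar_a, jar_b, tissues, kit_tray, brush from where it was at the start of the episode above 0.04 m).
It also fails if it takes over 72 s, if anything falls off the work surface, if the arm or the gripper's body presses on something with over 40 N, if the wrist force passes 120 N, or if a joint passes its speed limit or range.

## Robot

A 7-joint arm with a two-finger parallel gripper is mounted at the origin on the work surface. World frame = base frame: x ahead of the robot, y to its left, z up, the work surface at z = 0. Lengths are in m, angles in rad, forces in N, time in s.
With the tool pointing down it reaches from about 0.4 to 0.85 m from the base axis. Payload 4.5 kg.
Tool frame: the origin (TCP) lies midway between the tips of the shut fingers; the grasp point (between the pads) lies 19 mm behind it; x points along the fingers, z is the direction in which the jaws open and shut, and the axes are right-handed (so a half turn about x gives the same grasp; the last joint's range is limited). The gripper opens to 85 mm and grips with 20 to 120 N. Pads are 22 mm wide; open, the fingers measure 114 mm over their backs; the gripper's body (76 mm by 85 mm) begins 54 mm behind the grasp point. The pads swing forward as they close: fully open they stand 13 mm farther back than shut.
Start: joints at [1.175, 0.689, -0.195, 1.565, 0.157, 0.902, -0.215], TCP at [0.26, -0.568, 0.231] pointing down, gripper open.
Joint ranges: [-3.01, 3.01], [-0.46, 2.08], [-1.47, 1.51], [0.13, 2.56], [-1, 4.14], [0.04, 2.09], [-2.66, 2.66]. Speed limits (rad/s): [2.57, 2.57, 3.14, 3.14, 3.14, 3.14, 3.14].

## Interface

Orientations are given as a unit quaternion [x, y, z, w].
In Python, from cell import env gives the robot as it stands.
- The arm moves only by the shell command python3 -m crank 'ROWS' [OPENING] [FORCE]. ROWS is a JSON object of lists of equal length, an entry for each row: "dp": the shift along the world's x, y, z in units of 50 mm (1.0 is 50 mm), a list of three; "twist": the turn about the world's z in units of 6 degrees (1.0 is 6 degrees). In form: {"dp": [[dx, dy, dz], ...], "twist": [twist, ...]}. A call has 1 to 12 rows; each row is the pose to reach, as a shift and turn from the pose commanded when the call began; what a row does not reach only later rows make up. A row lasts 1/10 s, in which the tool goes at most 50 mm and 8.59 degrees, less where a joint would pass 70% of its speed; a pose out of reach is approached as far as the arm can. A call with a gripper value outside its range is refused whole. OPENING is the opening, from 0 (shut) to 1 (fully open), set as the call begins (- or left out, the last holds). The fingers move at their own pace and stop on an object; FORCE is the grip in N (left out, the last holds). Time passes only in rows, so rows that repeat a pose let the fingers close. It gives the time, the measured TCP pose, the force and the opening at its end, in the units of the state.
- env.observe(): the state, without advancing time (a new reading comes with each control period).
- env.camera(name): name is "scene" or "top" or "wrist"; returns the picture (420x560x3 uint8, red, green, blue); there is no depth.
- env.calibration(name): a dict with "mtx" (3x3 intrinsics, pixels), "cam_to_world" (4x4, takes a point from camera to world coordinates). Camera axes: x right, y down, z forward; pixel columns grow to the right and rows downward; lengths in m; the calibration is good to about 2 mm. The wrist camera is an equidistant fisheye: a pixel r from the principal point sees the ray r / f radians off the axis. A picture is of the moment at which its call begins: read the wrist's pose just before it. calibration takes no time and is no camera call; for the wrist camera it gives the pose at the moment of the call.
- env.sign_off(): hands the job in, once; it reports no verdict.
Trained networks look in the newest picture that a camera, given by its name, has taken for a name from the list of things; names that differ only in an ending like _2 or _b are one class to them, and where a whole thing is asked for, a point or a joint stands for the part that bears it (a point fixed in the world has none). Each returns a list of dicts, best first, with "p" (0 to 1); they miss things now and then, are a little off and sometimes report something else, mostly with a low value. They report only what shows in the picture. A call takes as long as a camera call. They do not tell look-alikes from the thing itself.
- env.recognise(camera, label): "xy" ([column, row] as shares, 0 to 1, of the picture: columns of its width, rows of its height, amid what is visible of it).
- env.trace(camera, label): "pixels" (420x560 bool, what is visible of it) and "xy" ([column, row] as shares, 0 to 1, of the picture: columns of its width, rows of its height, amid what is visible of it).
- env.pinpoint(camera, label): "xy" ([column, row] as shares, 0 to 1, of the picture: columns of its width, rows of its height: a listed point, or the origin of a listed thing).
The state is a dict: "time_s": time; "joint_pos": joint angles; "dq": joint speeds; "joint_efforts": joint torques, N m; "tool_pos": TCP position; "ee_rot": TCP orientation; "force": force on the tool from outside, world axes, zero at the start; "moment": the same for the moment, N m; "grip_width": finger opening in m.
Only numpy, scipy, OpenCV 4.12 (cv2) and the standard library are available. Lean on these libraries where they do the work, as an engineer would, in place of code of your own. Each camera call takes 0.05 s, during which the arm holds its last target. There are 200 camera calls.

## Working session

There is one attempt and no reset: what is moved stays moved. The work goes in short steps, Python scripts to look and compute and a shell command to move; the robot and the scene stay as the last step left them, time stands still between calls to the robot, and variables do not carry over. Pictures are saved under pics/ and viewed, about 8 in all and at most 12, crops included, and the job is handed in when it is done.

```bash
mkdir -p pics; ls; python3 - <<'E'
from cell import env
import cv2,numpy as np
s=env.observe();print({k:np.round(v,3).tolist() for k,v in s.items()})
for c in("scene","top"):
    im=env.camera(c);cv2.imwrite(f"pics/{c}0.png",im[...,::-1])
    k=env.calibration(c);print(c,np.round(k["mtx"],1).tolist(),np.round(k["cam_to_world"],3).tolist())
    for l in("panel","clip","easel","easel_rest","airbox","dial_grip","dial_mark","jar_a"):
        print(l,[(round(d["p"],2),np.round(np.array(d["xy"])*[560,420],1).tolist()) for d in env.pinpoint(c,l)[:4]])
E
```

```text
pics
{'time_s': 0.0, 'joint_pos': [1.175, 0.69, -0.195, 1.566, 0.157, 0.902, -0.215], 'dq': [0.001, -0.0, 0.001, 0.001, -0.001, -0.001, 0.001], 'joint_efforts': [0.0, -53.961, -1.266, -15.854, 0.009, 0.009, -0.0], 'tool_pos': [0.26, -0.568, 0.23], 'ee_rot': [0.382, 0.596, -0.382, 0.595], 'force': [0.417, -0.991, -0.693], 'moment': [-0.068, -0.0, -0.035], 'grip_width': 0.085}
scene [[447.8, 0.0, 273.8], [0.0, 447.8, 215.0], [0.0, 0.0, 1.0]] [[0.604, 0.462, -0.65, 1.451], [0.797, -0.354, 0.489, -0.678], [-0.004, -0.813, -0.582, 0.939], [0.0, 0.0, 0.0, 1.0]]
panel [(0.92, [151.2, 250.7]), (0.86, [240.6, 274.4]), (0.75, [299.7, 198.5]), (0.62, [270.6, 251.6])]
clip [(0.58, [279.2, 179.4]), (0.56, [225.2, 232.7])]
easel [(0.89, [234.5, 278.3])]
easel_rest [(0.44, [242.3, 276.3]), (0.43, [321.4, 221.4])]
airbox [(0.72, [321.6, 239.2])]
dial_grip [(0.43, [321.9, 223.0])]
dial_mark [(0.69, [309.9, 232.0])]
jar_a [(0.77, [312.3, 276.7]), (0.51, [241.2, 276.2]), (0.45, [268.7, 250.4])]
top [[464.4, 0.0, 286.0], [0.0, 464.4, 208.0], [0.0, 0.0, 1.0]] [[-0.019, -0.997, 0.072, 0.45], [-1.0, 0.018, -0.015, 0.008], [0.014, -0.072, -0.997, 1.696], [0.0, 0.0, 0.0, 1.0]]
panel [(0.62, [334.3, 194.4]), (0.55, [374.9, 274.1])]
clip [(0.64, [334.9, 203.0]), (0.62, [331.2, 251.9])]
easel [(0.7, [329.9, 201.9]), (0.36, [289.0, 212.9])]
easel_rest [(0.46, [332.6, 190.2])]
airbox [(0.75, [240.9, 198.4]), (0.44, [329.9, 204.9])]
dial_grip [(0.66, [240.0, 196.6])]
dial_mark [(0.87, [253.7, 201.5])]
jar_a [(0.62, [277.3, 165.8]), (0.5, [288.6, 215.1]), (0.29, [385.7, 171.7])]
```

```bash
python3 - <<'E'
import cv2,numpy as np
a=cv2.imread("pics/scene0.png");b=cv2.imread("pics/top0.png")
cv2.imwrite("pics/s1.png",cv2.resize(a[130:355,100:400],(800,600),interpolation=cv2.INTER_CUBIC))
cv2.imwrite("pics/t1.png",cv2.resize(b[120:330,180:460],(800,600),interpolation=cv2.INTER_CUBIC))
E
```

```text
(no output)
```

View pics/s1.png

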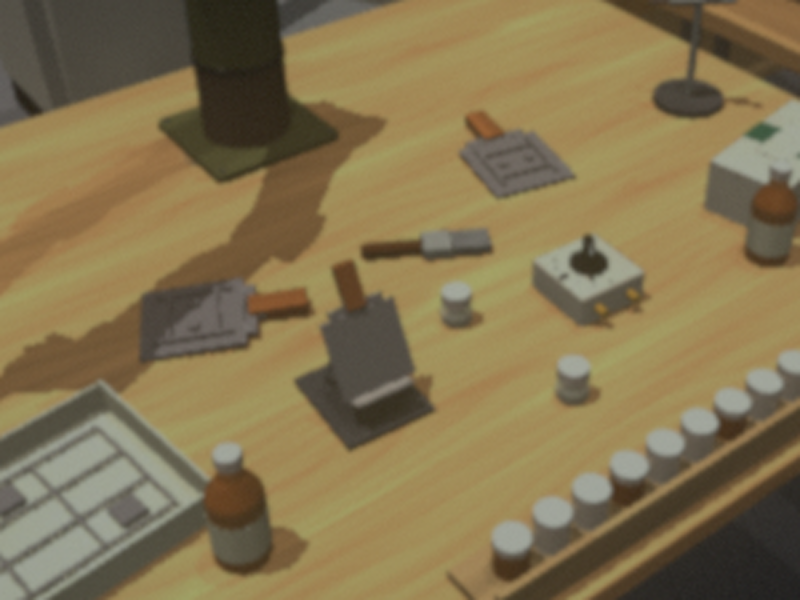

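View pics/t1.png

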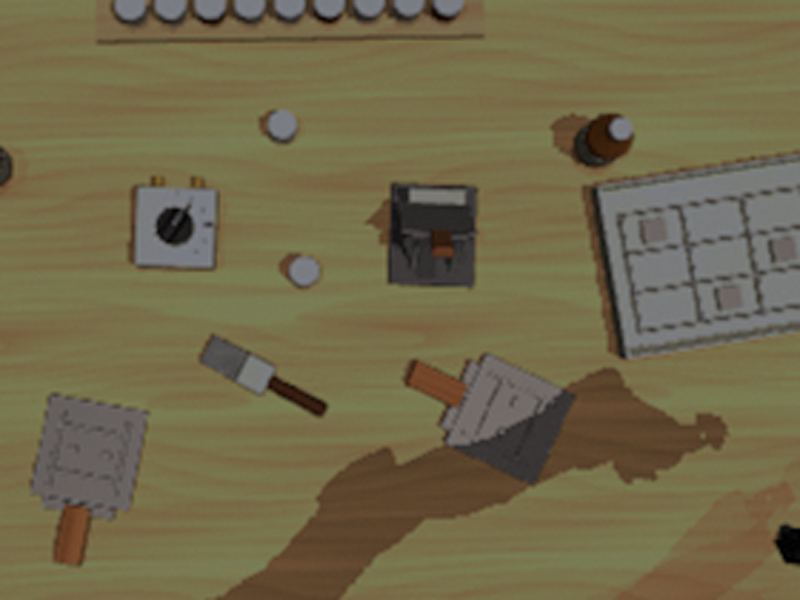

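Candidates for the panel, in full scene-picture pixels:
- the one on the easel, around (240,255)
- a flat, ribbed one at (173,250)
- a flat, ribbed one at (293,190)

Both flat ones lie on the bench and are larger. The description says the panel stands on the easel with its plain face out, so I choose the one at (240,255). The dial's pointer is at about 30° clockwise from +x in the top view, and the thick mark is towards -y.

```bash
cat > h.py <<'E'
from cell import env
import numpy as np, cv2
from scipy.spatial.transform import Rotation as R
def ray(c,px,k=None):
    k=k or env.calibration(c);m=k["mtx"];T=np.array(k["cam_to_world"])
    d=np.array([(px[0]-m[0][2])/m[0][0],(px[1]-m[1][2])/m[1][1],1.])
    if c=="wrist":
        r=np.hypot(d[0],d[1]);d=np.array([*(d[:2]/max(r,1e-9)*np.sin(r)),np.cos(r)])
    return T[:3,3],T[:3,:3]@d
def onz(c,px,z,k=None):
    o,d=ray(c,px,k);return o+d*(z-o[2])/d[2]
def proj(c,P,k=None):
    k=k or env.calibration(c);m=np.array(k["mtx"]);T=np.array(k["cam_to_world"])
    p=T[:3,:3].T@(np.array(P)-T[:3,3])
    if c=="wrist":
        r=np.hypot(p[0],p[1]);q=p[:2]/max(r,1e-9)*np.arctan2(r,p[2])
    else:q=p[:2]/p[2]
    return m[[0,1],[0,1]]*q+m[:2,2]
def tri(a,b):
    A=[];y=[]
    for o,d in(a,b):
        d=d/np.linalg.norm(d);M=np.eye(3)-np.outer(d,d);A.append(M);y.append(M@o)
    return np.linalg.lstsq(np.vstack(A),np.hstack(y),rcond=None)[0]
E
python3 - <<'E'
from h import *
S=dict(clip=(225.2,232.7),easel=(234.5,278.3),airbox=(321.6,239.2),dial_grip=(321.9,223),dial_mark=(309.9,232))
T=dict(clip=(334.9,203),easel=(329.9,201.9),airbox=(240.9,198.4),dial_grip=(240,196.6),dial_mark=(253.7,201.5))
Z=dict(clip=.145,easel=0,airbox=0,dial_grip=.073,dial_mark=.047)
for n in S: print(n,"S",onz("scene",S[n],Z[n]).round(3),"T",onz("top",T[n],Z[n]).round(3),"tri",tri(ray("scene",S[n]),ray("top",T[n])).round(3))
s=env.observe();print(R.from_quat(s["ee_rot"]).as_matrix().round(2))
E
```

```text
clip S [ 0.549 -0.175  0.145] T [ 0.576 -0.18   0.145] tri [ 0.572 -0.182  0.163]
easel S [ 0.591 -0.18   0.   ] T [ 0.592 -0.179  0.   ] tri [ 0.592 -0.18   0.   ]
airbox S [0.611 0.155 0.   ] T [0.611 0.147 0.   ] tri [0.612 0.149 0.004]
dial_grip S [0.614 0.147 0.073] T [0.61  0.144 0.073] tri [0.612 0.146 0.072]
dial_mark S [0.602 0.108 0.047] T [0.595 0.098 0.047] tri [0.598 0.103 0.047]
[[ 0.    0.91  0.42]
 [-0.    0.42 -0.91]
 [-1.    0.    0.  ]]
```

```bash
python3 -m crank '{"dp":[[0.6,0.8,0.4],[1.2,1.6,0.6],[1.8,2.3,0.8],[2.4,3.1,0.9],[3.0,3.9,0.9],[3.6,4.6,0.9],[4.2,5.4,0.9],[4.8,6.2,0.9],[5.4,7.0,0.9],[6.1,7.8,0.9],[6.1,7.8,0.9],[6.1,7.8,0.9]],"twist":[-0.5,-1,-1.5,-2,-2.5,-3,-3.5,-4.2,-4.2,-4.2,-4.2,-4.2]}' 1 30
python3 - <<'E'
from h import *
s=env.observe();k=env.calibration("wrist");im=env.camera("wrist");cv2.imwrite("pics/w1.png",im[...,::-1])
print(s["time_s"],np.round(s["joint_pos"],2),np.round(s["tool_pos"],4),R.from_quat(s["ee_rot"]).as_matrix().round(3)[:,2])
print(np.round(k["mtx"],1).tolist(),np.round(k["cam_to_world"],3).tolist())
for l,z in dict(clip=.148,easel=0,easel_rest=.038,dial_grip=.073,dial_mark=.0465,airbox=0,jar_a=0).items():
    for d in env.pinpoint("wrist",l)[:3]:
        p=np.array(d["xy"])*[560,420];print(l,round(d["p"],2),p.round(0),onz("wrist",p,z,k).round(3))
for n,P in dict(clip=[.5685,-.18,.148],corner=[.622,-.18,.038]).items():print(n,proj("wrist",P,k).round(0))
E
```

```text
time_s: 2.1
tool_pos: [0.5664, -0.176, 0.2761]
ee_rot: [0.502, 0.499, -0.501, 0.498]
force: [-0.9, -1.0, 0.0]
grip_width: 0.0854
2.1 [ 0.25  0.59 -0.05  1.61  0.04  0.94 -1.39] [ 0.5664 -0.176   0.2761] [-0.006 -1.    -0.001]
[[325.2, 0.0, 273.2], [0.0, 325.2, 207.8], [0.0, 0.0, 1.0]] [[-0.006, -0.956, -0.292, 0.641], [-1.0, 0.006, 0.002, -0.175], [-0.0, 0.292, -0.956, 0.418], [0.0, 0.0, 0.0, 1.0]]
clip 0.74 [269. 193.] [ 0.571 -0.171  0.148]
clip 0.69 [273. 284.] [ 0.482 -0.174  0.148]
clip 0.67 [ 52. 345.] [0.367 0.124 0.148]
easel_rest 0.73 [280. 124.] [ 0.626 -0.183  0.038]
dial_grip 0.82 [ 31. 157.] [0.607 0.144 0.073]
dial_grip 0.2 [275. 123.] [ 0.628 -0.177  0.073]
dial_mark 0.81 [ 64. 153.] [0.605 0.104 0.046]
dial_mark 0.35 [276. 126.] [ 0.624 -0.178  0.046]
dial_mark 0.26 [509. 179.] [ 0.568 -0.509  0.046]
airbox 0.6 [ 59. 153.] [0.602 0.148 0.   ]
airbox 0.35 [275. 125.] [ 0.623 -0.177  0.   ]
jar_a 0.84 [136.  56.] [0.726 0.008 0.   ]
jar_a 0.63 [276. 125.] [ 0.622 -0.179  0.   ]
jar_a 0.56 [154. 187.] [ 0.544 -0.009  0.   ]
clip [279. 196.]
corner [278. 127.]
```

View pics/w1.png

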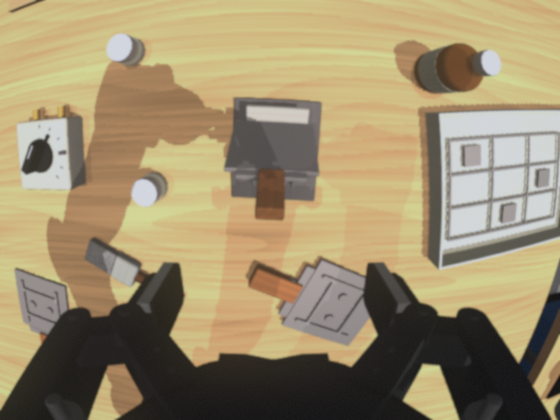

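The easel panel is seen from above: its clip is at (270,193), and the plain sheet below it spans (227..320, 100..170). The easel is yawed by about -2.5°. The dial pointer and white line are at about (44,140), and the thick mark is at (63,153). I'll grip the clip across its width and check it in a close crop first.

```bash
python3 -m crank '{"dp":[[0,0.1,-0.6],[0,0.1,-1.2],[0,0.1,-1.7],[0,0.1,-1.7],[0,0.1,-1.7]],"twist":[-0.2,-0.4,-0.4,-0.4,-0.4]}' 
python3 - <<'E'
from h import *
s=env.observe();k=env.calibration("wrist");im=env.camera("wrist");cv2.imwrite("pics/w2.png",cv2.resize(im[60:330,130:430,::-1],(667,600)))
print(np.round(s["tool_pos"],4))
for l,z in dict(clip=.148,easel=0,easel_rest=.038).items():
    for d in env.pinpoint("wrist",l)[:2]:
        p=np.array(d["xy"])*[560,420];print(l,round(d["p"],2),p.round(0),onz("wrist",p,z,k).round(4))
E
```

```text
time_s: 3.0
tool_pos: [0.5655, -0.1736, 0.1917]
ee_rot: [-0.513, -0.487, 0.513, -0.487]
force: [-0.4, -0.6, 0.3]
grip_width: 0.0855
[ 0.5655 -0.1736  0.1917]
clip 0.73 [279. 317.] [ 0.5038 -0.1727  0.148 ]
clip 0.6 [269. 229.] [ 0.5698 -0.1697  0.148 ]
easel_rest 0.9 [278. 128.] [ 0.6246 -0.1795  0.038 ]
```

View pics/w2.png

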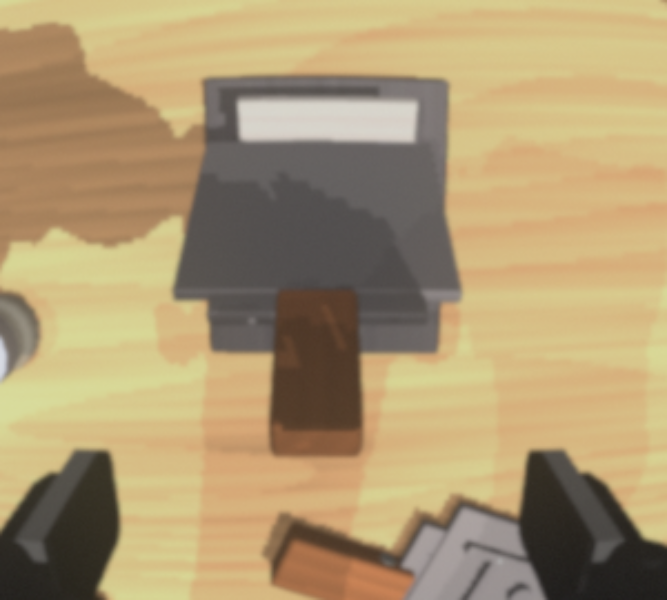

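The close crop shows the right object: a plain sheet with a wooden clip at crop (317,370), centred between the fingers. Going down and closing.

```bash
python3 -m crank '{"dp":[[0,0.04,-0.6],[0,0.04,-1.1],[0,0.04,-1.1],[0,0.04,-1.1]],"twist":[0,0,0,0]}' && python3 -m crank '{"dp":[[0,0,0],[0,0,0],[0,0,0],[0,0,0],[0,0,0],[0,0,0],[0,0,0],[0,0,0]],"twist":[0,0,0,0,0,0,0,0]}' 0 30 && python3 -m crank '{"dp":[[0,0,0.1],[0,0,0.2],[0.1,0,0.5],[0.1,0,0.9],[0.1,0,0.9]],"twist":[0,0,0,0,0]}'
```

```text
time_s: 3.6
tool_pos: [0.5659, -0.1714, 0.1372]
ee_rot: [0.513, 0.487, -0.513, 0.487]
force: [0.8, 0.4, 1.3]
grip_width: 0.0854
time_s: 4.4
tool_pos: [0.5658, -0.1713, 0.1367]
ee_rot: [0.513, 0.487, -0.513, 0.487]
force: [-0.2, 0.7, 4.2]
grip_width: 0.0233
time_s: 4.9
tool_pos: [0.5721, -0.1716, 0.1837]
ee_rot: [0.514, 0.485, -0.512, 0.488]
force: [0.7, -0.5, -0.4]
grip_width: 0.0236
```

```bash
python3 -m crank '{"dp":[[0,0,0.6],[0.3,0,1.2],[0.6,0,1.8],[0.9,0,2.4],[1.2,0,2.4],[1.2,0,2.4]],"twist":[0,0,0,0,0,0]}' && python3 -m crank '{"dp":[[0,0,0],[0,0,0],[0,0,0],[0,0,0],[0,0,0],[0,0,0],[0,0,0],[0,0,0],[0,0,0],[0,0,0],[0,0,0],[0,0,0]],"twist":[1.3,2.6,3.9,5.2,6.5,7.8,9.1,10.4,11.7,13,14.3,15]}' && python3 -m crank '{"dp":[[0,0,0],[0,0,0],[0,0,0],[0,0,0],[0,0,0],[0,0,0],[0,0,0],[0,0,0],[0,0,0],[0,0,0],[0,0,0],[0,0,0]],"twist":[1.3,2.6,3.9,5.2,6.5,7.8,9.1,10.4,11.7,13,14.3,15]}'  && python3 -m crank '{"dp":[[0,0,0],[0,0,0],[0,0,0]],"twist":[0,0,0]}'
python3 - <<'E'
from h import *
s=env.observe();k=env.calibration("wrist");im=env.camera("wrist")
sc=env.camera("scene");cv2.imwrite("pics/f.png",np.hstack([cv2.resize(im,(400,300)),cv2.resize(sc[130:330,150:400],(375,300))])[...,::-1])
print(np.round(s["tool_pos"],4),np.round(s["joint_pos"],2),R.from_quat(s["ee_rot"]).as_matrix().round(3)[:,2])
for c in("scene","wrist"):
  for l in("panel","clip"):
    for d in env.pinpoint(c,l)[:3]:print(c,l,round(d["p"],2),(np.array(d["xy"])*[560,420]).round(0))
E
```

```text
time_s: 5.5
tool_pos: [0.632, -0.1705, 0.3011]
ee_rot: [0.513, 0.487, -0.512, 0.488]
force: [-0.5, 0.6, -1.6]
grip_width: 0.0236
time_s: 6.7
tool_pos: [0.6287, -0.1713, 0.2996]
ee_rot: [0.017, 0.708, -0.017, 0.706]
force: [-0.2, 1.4, -0.8]
grip_width: 0.0236
time_s: 7.9
tool_pos: [0.6289, -0.1713, 0.2996]
ee_rot: [-0.487, 0.512, 0.489, 0.511]
force: [0.4, -0.1, -0.6]
grip_width: 0.0236
time_s: 8.2
tool_pos: [0.63, -0.1712, 0.3008]
ee_rot: [-0.486, 0.513, 0.487, 0.513]
force: [-0.5, -0.4, -1.1]
grip_width: 0.0231
[ 0.63   -0.1712  0.3008] [ 0.61  0.77 -0.87  1.36  0.59  1.27  1.23] [ 0.053  0.999 -0.   ]
scene panel 0.82 [151. 249.]
scene panel 0.82 [302. 201.]
scene panel 0.79 [229. 219.]
scene clip 0.98 [281. 181.]
scene clip 0.86 [237. 196.]
scene clip 0.81 [204. 248.]
wrist panel 0.84 [276. 128.]
wrist panel 0.82 [518.  18.]
wrist panel 0.5 [273. 274.]
wrist clip 0.87 [270. 272.]
```

View pics/f.png

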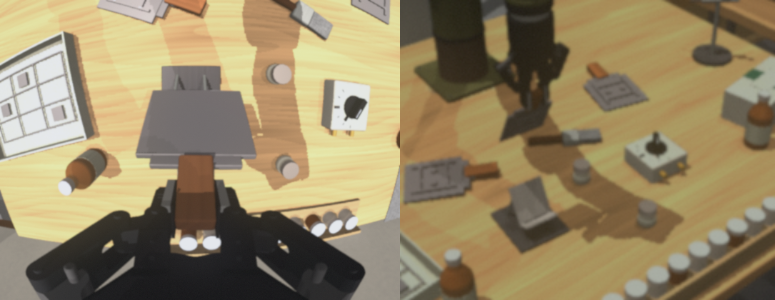

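```bash
python3 - <<'E'
from h import *
s=env.observe();k=env.calibration("wrist");g=np.array(s["tool_pos"])+[0,0,.019]
def fit(ang,L,n=.0):
    return g+L*np.array([-np.sin(ang)*np.cos(-.05),np.sin(ang)*.05,-np.cos(ang)])
for a in(.3,.4,.45,.5,.55,.6,.7):
    print(a,[proj("wrist",fit(a,L),k).round(0).tolist() for L in(.12,.128)], proj("scene",fit(a,.126)).round(0))
E
```

```text
0.3 [[271.0, 165.0], [271.0, 160.0]] [234. 224.]
0.4 [[271.0, 151.0], [271.0, 145.0]] [232. 221.]
0.45 [[271.0, 143.0], [271.0, 138.0]] [231. 219.]
0.5 [[271.0, 136.0], [271.0, 130.0]] [230. 217.]
0.55 [[271.0, 129.0], [271.0, 123.0]] [229. 215.]
0.6 [[271.0, 122.0], [271.0, 115.0]] [228. 213.]
0.7 [[271.0, 108.0], [271.0, 100.0]] [226. 209.]
```

```bash
python3 -m crank '{"dp":[[0.7,-0.1,-0.5],[1.4,-0.1,-1],[1.4,-0.1,-1.8],[1.4,-0.1,-2.5],[1.4,-0.1,-3.0],[1.4,-0.1,-3.0],[1.4,-0.1,-3.0]],"twist":[0,0,0,0,0,0,0]}'
python3 - <<'E'
from h import *
s=env.observe();k=env.calibration("wrist");im=env.camera("wrist")
sc=env.camera("scene");cv2.imwrite("pics/g.png",np.hstack([cv2.resize(im[60:300,120:440],(400,300)),cv2.resize(sc[190:310,180:330],(375,300))])[...,::-1])
print(np.round(s["tool_pos"],4),np.round(s["force"],1))
for c in("scene","wrist"):
  for l in("panel","easel_rest"):
    for d in env.pinpoint(c,l)[:3]:print(c,l,round(d["p"],2),(np.array(d["xy"])*[560,420]).round(0))
E
```

```text
time_s: 9.2
tool_pos: [0.7008, -0.176, 0.1518]
ee_rot: [-0.487, 0.513, 0.487, 0.513]
force: [0.0, -0.1, 0.4]
grip_width: 0.0233
[ 0.7008 -0.176   0.1518] [ 0.  -0.1  0.4]
scene panel 0.74 [301. 197.]
scene panel 0.59 [153. 251.]
scene panel 0.58 [245. 271.]
scene easel_rest 0.78 [240. 277.]
wrist panel 0.86 [279. 130.]
wrist easel_rest 0.7 [263. 108.]
```

View pics/g.png

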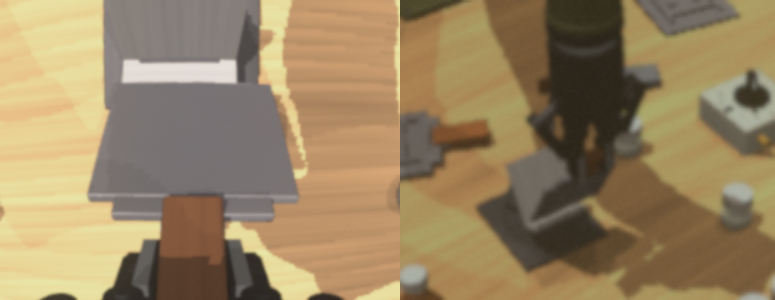

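The wrist view shows the panel's lower edge (crop row 85) just ahead of the white ledge strip (rows 60-83). The two are parallel, with the panel about 5 mm towards +y. Next I seat the edge in the corner and swing the clip towards the rest.

```bash
python3 -m crank '{"dp":[[-0.16,0,-0.12],[-0.3,0,-0.3],[-0.45,0,-0.26],[-0.6,0,-0.22],[-0.75,0,-0.17],[-0.9,0,-0.12],[-0.9,0,-0.12]],"twist":[0,0,0,0,0,0,0]}' - 20
python3 - <<'E'
from h import *
s=env.observe();print(s["force"],s["moment"])
E
python3 -m crank '{"dp":[[-0.16,0,0.03],[-0.32,0,0.06],[-0.48,0,0.08],[-0.63,0,0.08],[-0.63,0,0.08]],"twist":[0,0,0,0,0]}'
python3 - <<'E'
from h import *
s=env.observe();k=env.calibration("wrist");im=env.camera("wrist")
sc=env.camera("scene");cv2.imwrite("pics/i.png",np.hstack([cv2.resize(im[60:300,120:440],(400,300)),cv2.resize(sc[190:310,180:330],(375,300))])[...,::-1])
E
```

```text
time_s: 10.2
tool_pos: [0.6557, -0.1759, 0.147]
ee_rot: [-0.487, 0.512, 0.486, 0.513]
force: [3.9, 2.9, 6.9]
grip_width: 0.0233
[3.85606528 2.91076336 6.86819665] [ 0.6385902  -1.0677025  -0.07270393]
time_s: 10.7
tool_pos: [0.623, -0.1756, 0.1498]
ee_rot: [-0.487, 0.513, 0.487, 0.513]
force: [1.8, 2.5, 7.5]
grip_width: 0.0234
```

View pics/i.png

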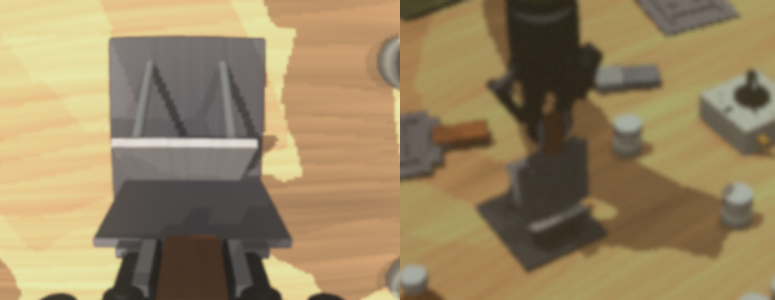

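The panel now stands nearly upright with its edge in the corner. I continue the arc to the rest's slope.

```bash
python3 -m crank '{"dp":[[-0.17,0,-0.02],[-0.33,0,-0.03],[-0.48,0,-0.06],[-0.63,0,-0.1],[-0.78,0,-0.14],[-0.93,0,-0.2],[-1.08,0,-0.27],[-1.24,0,-0.34],[-1.24,0,-0.34]],"twist":[0,0,0,0,0,0,0,0,0]}'
python3 - <<'E'
from h import *
s=env.observe();print(np.round(s["force"],1));im=env.camera("wrist")
sc=env.camera("scene");cv2.imwrite("pics/j.png",np.hstack([cv2.resize(im[60:300,120:440],(400,300)),cv2.resize(sc[190:310,180:330],(375,300))])[...,::-1])
E
```

```text
time_s: 11.7
tool_pos: [0.5592, -0.1763, 0.1315]
ee_rot: [-0.486, 0.514, 0.488, 0.511]
force: [-1.0, 2.1, 4.1]
grip_width: 0.0234
[-1.   2.1  4.1]
```

View pics/j.png

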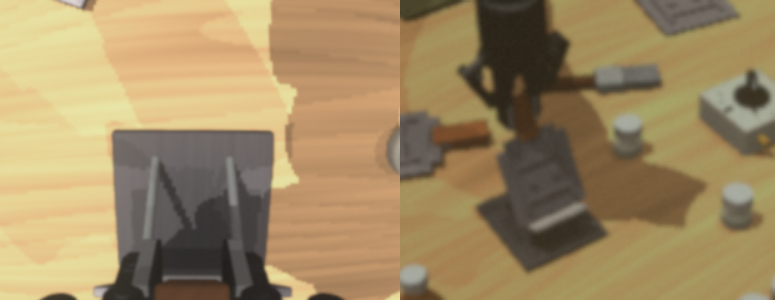

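The ribbed face is now outward, leaning on the rest with the edge on the ledge. Release and rise.

```bash
python3 -m crank '{"dp":[[0,0,0],[0,0,0],[0,0,0],[0,0,0],[0,0,0],[0,0,0]],"twist":[0,0,0,0,0,0]}' 0.8 && python3 -m crank '{"dp":[[0,0,0.4],[0,0,1],[0,0,1.8],[0,0,2.6],[0,0,2.6]],"twist":[0,0,0,0,0]}' 1
python3 - <<'E'
from h import *
s=env.observe();print(np.round(s["joint_pos"],2))
for c in("scene","top"):
  env.camera(c)
  for l in("panel","clip","easel_rest","dial_grip","dial_mark"):
    for d in env.pinpoint(c,l)[:3]:
      p=np.array(d["xy"])*[560,420];print(c,l,round(d["p"],2),p.round(1),onz(c,p,dict(clip=.147,dial_grip=.073,dial_mark=.0465).get(l,.04)).round(3))
sc=env.camera("scene");cv2.imwrite("pics/k.png",cv2.resize(sc[190:310,170:350],(780,520))[...,::-1])
E
```

```text
time_s: 12.4
tool_pos: [0.5619, -0.1763, 0.1323]
ee_rot: [-0.487, 0.513, 0.487, 0.513]
force: [0.5, 0.5, -0.4]
grip_width: 0.0686
time_s: 12.9
tool_pos: [0.5654, -0.1754, 0.268]
ee_rot: [-0.49, 0.51, 0.484, 0.515]
force: [1.1, 0.4, 0.6]
grip_width: 0.0853
[ 0.71  0.72 -0.89  1.61  0.61  1.09  1.17]
scene panel 0.93 [301.6 199.3] [0.43  0.217 0.04 ]
scene panel 0.88 [239.2 276.4] [ 0.63  -0.186  0.04 ]
scene panel 0.88 [151.9 252.1] [ 0.374 -0.341  0.04 ]
scene clip 0.9 [206.4 243.4] [ 0.56  -0.244  0.147]
scene clip 0.84 [280.6 180.5] [0.419 0.128 0.147]
scene clip 0.69 [228.3 234.7] [ 0.564 -0.174  0.147]
scene easel_rest 0.59 [238.5 276.3] [ 0.628 -0.188  0.04 ]
scene easel_rest 0.43 [383.7 224.8] [0.715 0.336 0.04 ]
scene dial_grip 0.57 [322.4 220.3] [0.604 0.158 0.073]
scene dial_grip 0.22 [114.4 333.6] [ 0.643 -0.557  0.073]
scene dial_mark 0.82 [303.6 235.5] [0.603 0.08  0.046]
top panel 0.74 [213.5 261.5] [0.385 0.243 0.04 ]
top clip 0.97 [205.1 312. ] [0.224 0.257 0.147]
top clip 0.94 [330.6 253.9] [ 0.407 -0.161  0.147]
top clip 0.48 [335.1 206.1] [ 0.566 -0.18   0.147]
top easel_rest 0.37 [332.  192.3] [ 0.623 -0.183  0.04 ]
top dial_grip 0.7 [242.2 196.6] [0.61  0.136 0.073]
top dial_mark 0.84 [253.2 198.5] [0.605 0.1   0.046]
top dial_mark 0.71 [332.4 191.4] [ 0.626 -0.184  0.046]
top dial_mark 0.49 [333.9 192.7] [ 0.621 -0.189  0.046]
```

View pics/k.png

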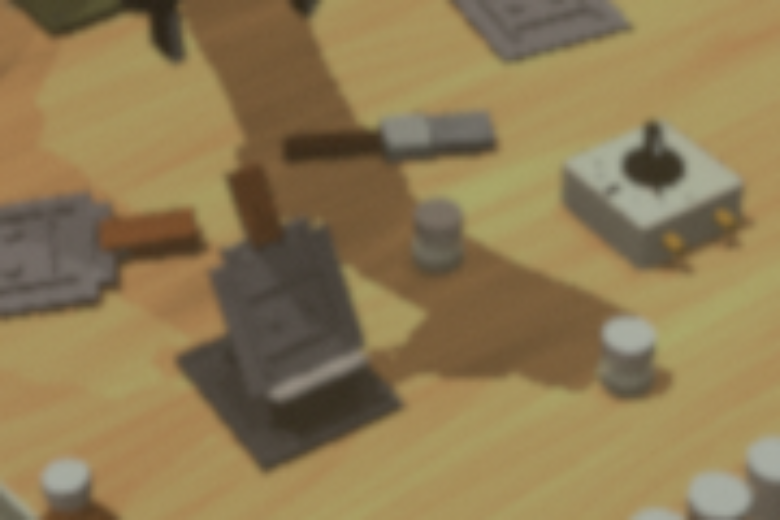

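The panel stands on the ledge with ribs out and clip up, crop (290,300). Next is the dial.

```bash
python3 -m crank '{"dp":[[0,0.8,0],[0.1,1.7,0],[0.3,2.6,0],[0.4,3.5,0],[0.5,4.4,0],[0.6,5.3,0],[0.7,6,0],[0.9,6.5,-0.5],[0.9,6.5,-1.2],[0.9,6.5,-1.2],[0.9,6.5,-1.2]],"twist":[-0.5,-1,-1.5,-2,-2.5,-3,-3.5,-4,-4.5,-4.5,-4.5]}'
python3 - <<'E'
from h import *
s=env.observe();k=env.calibration("wrist");im=env.camera("wrist")
print(np.round(s["tool_pos"],4),R.from_quat(s["ee_rot"]).as_matrix().round(3)[:,2],proj("wrist",[.611,.147,.073],k))
for l,z in dict(dial_grip=.073,dial_mark=.0465,airbox=0).items():
    for d in env.pinpoint("wrist",l)[:2]:
        p=np.array(d["xy"])*[560,420];print(l,round(d["p"],2),p.round(0),onz("wrist",p,z,k).round(4))
cv2.imwrite("pics/d.png",cv2.resize(im[120:360,120:440,::-1],(800,600)))
np.save("k.npy",k,allow_pickle=True)
E
```

```text
time_s: 14.65
tool_pos: [0.6068, 0.1481, 0.2023]
ee_rot: [-0.354, 0.613, 0.354, 0.612]
force: [-0.4, -0.2, 0.1]
grip_width: 0.0854
[0.6068 0.1481 0.2023] [ 0.499  0.867 -0.001] [273.61209294 204.37261215]
dial_grip 0.56 [272. 193.] [0.6019 0.151  0.073 ]
dial_mark 0.93 [238. 211.] [0.6063 0.1105 0.0465]
airbox 0.65 [274. 181.] [0.6064 0.1496 0.    ]
airbox 0.57 [232. 317.] [0.7352 0.0136 0.    ]
```

View pics/d.png

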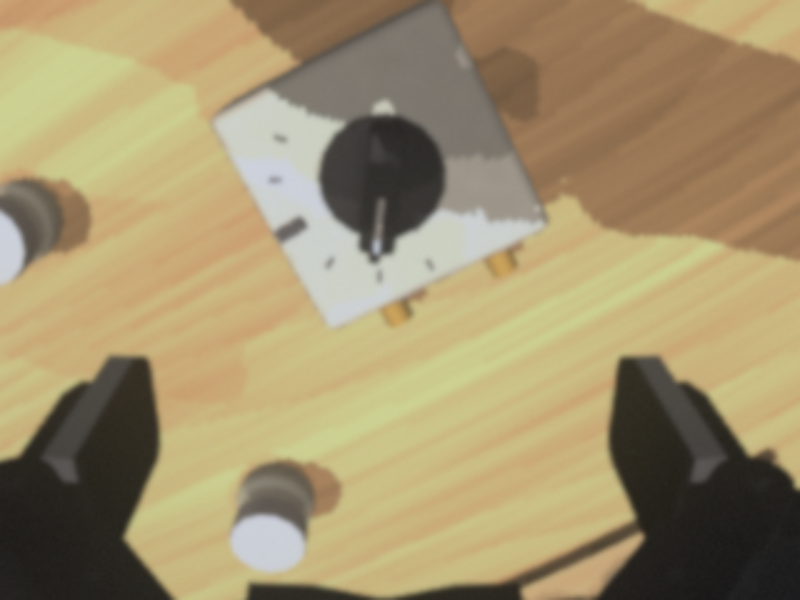

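```bash
python3 - <<'E'
from h import *
k=np.load("k.npy",allow_pickle=True).item()
W=lambda x,y,z:onz("wrist",(x/2.5+120,y/2.5+120),z,k)
c=W(382,177,.0515);m=W(291,230,.047);
a=W(381,200,.076);b=W(377,250,.076);n=W(376,258,.058)
g=lambda v:np.degrees(np.arctan2(v[1],v[0])).round(1)
print("c",c,"m",m,np.linalg.norm((m-c)[:2]),g(m-c),"line",a,b,g(b-a),"nib",n,g(n-c))
for q in((213,120),(437,2),(546,225),(332,327)):print(W(*q,.045).round(4))
print(W(332,327,.045)-W(213,120,.045),W(546,225,.045)-W(437,2,.045))
E
```

```text
c [0.6047279  0.14974041 0.0515    ] m [0.60635518 0.10826147 0.047     ] 0.04151085576555118 -87.8 line [0.60633157 0.14848964 0.076     ] [0.62133926 0.13821301 0.076     ] -34.4 nib [0.62922927 0.13303708 0.058     ] -34.3
[0.5547 0.1047 0.045 ]
[0.5589 0.1993 0.045 ]
[0.6547 0.1949 0.045 ]
[0.65   0.1003 0.045 ]
[ 0.0953188  -0.00447079  0.        ] [ 0.0957664  -0.00433482  0.        ]
```

Box yaw is -2.6° with the dial axis at (0.605, 0.150). The pointer is at -34.4° and the mark at -88°, so the dial needs a turn of -54°. Lowering with the jaws across the bar.

```bash
python3 -m crank '{"dp":[[-0.04,0.04,-0.6],[-0.04,0.04,-1.3],[-0.04,0.04,-2],[-0.04,0.04,-2.6],[-0.04,0.04,-2.9],[-0.04,0.04,-2.9],[-0.04,0.04,-2.9]],"twist":[-0.4,-0.75,-0.75,-0.75,-0.75,-0.75,-0.75]}' 0.6
```

```text
time_s: 15.55
tool_pos: [0.606, 0.1513, 0.0587]
ee_rot: [-0.329, 0.625, 0.329, 0.627]
force: [0.2, 0.3, 0.3]
grip_width: 0.0511
```

```bash
python3 -m crank '{"dp":[[-0.02,-0.02,-0.04],[-0.02,-0.02,-0.04],[-0.02,-0.02,-0.04],[-0.02,-0.02,-0.04],[-0.02,-0.02,-0.04],[-0.02,-0.02,-0.04],[-0.02,-0.02,-0.04]],"twist":[0,0,0,0,0,0,0]}' 0 40 && python3 -m crank '{"dp":[[0,0,0],[0,0,0],[0,0,0],[0,0,0],[0,0,0],[0,0,0],[0,0,0],[0,0,0],[0,0,0],[0,0,0],[0,0,0],[0,0,0]],"twist":[-0.8,-1.6,-2.4,-3.2,-4,-4.8,-5.6,-6.4,-7.2,-8,-9,-9]}' && python3 -m crank '{"dp":[[0,0,0],[0,0,0],[0,0,0]],"twist":[0,0,0]}'
```

```text
time_s: 16.25
tool_pos: [0.604, 0.149, 0.0565]
ee_rot: [-0.33, 0.626, 0.329, 0.626]
force: [-1.3, -1.3, 6.2]
grip_width: 0.012
time_s: 17.45
tool_pos: [0.6054, 0.1496, 0.0565]
ee_rot: [-0.009, 0.706, 0.009, 0.708]
force: [0.6, -1.8, 5.2]
grip_width: 0.0122
time_s: 17.75
tool_pos: [0.6054, 0.1497, 0.0565]
ee_rot: [-0.01, 0.706, 0.01, 0.708]
force: [1.7, -1.3, 6.3]
grip_width: 0.0125
```

```bash
python3 -m crank '{"dp":[[0,0,0],[0,0,0],[0,0,0],[0,0,0],[0,0,0]],"twist":[0,0,0,0,0]}' 0.8 && python3 -m crank '{"dp":[[0,0,0.6],[0,0,1.4],[0,0,2.2],[0,0,3],[0,0,3],[0,0,3]],"twist":[0,0,0,0,0,0]}'
python3 - <<'E'
from h import *
k=env.calibration("wrist");np.save("k.npy",k,allow_pickle=True)
im=env.camera("wrist");sc=env.camera("scene")
cv2.imwrite("pics/e.png",np.hstack([cv2.resize(im[100:340,140:440],(500,400)),cv2.resize(sc[190:310,170:260],(300,400))])[...,::-1])
P={}
for c in("scene","top"):
  env.camera(c)
  for l,z in dict(panel=.04,clip=.147,jar_a=0,bottle_a=0,brush=0).items():
    for d in env.pinpoint(c,l)[:4]:
      p=np.array(d["xy"])*[560,420];print(c,l,round(d["p"],2),onz(c,p,z).round(3))
E
```

```text
time_s: 18.25
tool_pos: [0.6037, 0.1499, 0.0551]
ee_rot: [-0.01, 0.707, 0.01, 0.707]
force: [0.7, 0.4, -0.2]
grip_width: 0.0685
time_s: 18.85
tool_pos: [0.6043, 0.1499, 0.2062]
ee_rot: [-0.009, 0.706, 0.01, 0.708]
force: [-0.7, 0.4, -0.4]
grip_width: 0.068
scene panel 0.98 [ 0.374 -0.344  0.04 ]
scene panel 0.85 [ 0.626 -0.174  0.04 ]
scene panel 0.67 [0.429 0.216 0.04 ]
scene clip 0.88 [ 0.557 -0.18   0.147]
scene clip 0.76 [0.424 0.126 0.147]
scene clip 0.65 [ 0.565 -0.249  0.147]
scene jar_a 0.71 [0.735 0.018 0.   ]
scene bottle_a 0.63 [ 0.707 -0.395  0.   ]
scene bottle_a 0.57 [0.685 0.391 0.   ]
scene brush 0.9 [0.409 0.046 0.   ]
top panel 0.85 [ 0.619 -0.191  0.04 ]
top panel 0.66 [0.384 0.246 0.04 ]
top panel 0.64 [ 0.339 -0.327  0.04 ]
top clip 0.97 [ 0.567 -0.177  0.147]
top clip 0.88 [ 0.403 -0.168  0.147]
top clip 0.59 [0.224 0.254 0.147]
top jar_a 0.65 [0.733 0.008 0.   ]
top jar_a 0.41 [ 0.536 -0.02   0.   ]
top bottle_a 0.6 [ 0.711 -0.39   0.   ]
top bottle_a 0.55 [0.686 0.371 0.   ]
```

View pics/e.png

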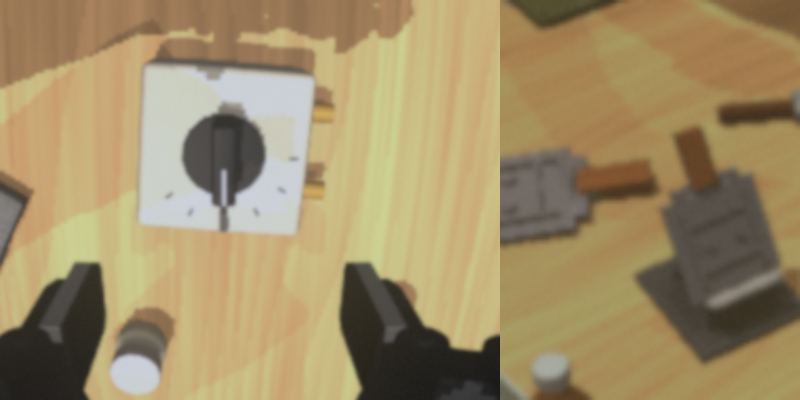

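The pointer at (223,205) is in line with the thick mark at (223,220). The panel stands on the ledge, ribs out and clip up.

```bash
python3 -c "
from cell import env
print(env.sign_off())"
```

```text
the job is handed in; nothing more can be done
None
```

Both parts of the job are done, and I handed it in at about 19 s of the 72 s allowed.

- **Panel:** I gripped it by the clip across its width, lifted it and turned it 180°. I set its lower edge in the corner of the ledge and swung it back onto the rest. The last pictures show it released, ribs outwards, clip up and leaning on the rest.
- **Panel position:** The last network readings put the lower edge at about x 0.62, y -0.17 to -0.19. The rest's corner is at about x 0.624, y -0.18. The two cameras differ by up to about 17 mm in y, still within the 28 mm allowed. I did not measure the lean angle separately.
- **Dial:** I gripped the bar and turned it 54° clockwise. In the final wrist picture the pointer lines up with the thick mark, and the jaw angle put the bar at about -88.5° against -88° for the mark.
- **Bystanders:** I saw none of them moved. I did not measure their shifts precisely, as the network readings for them scatter by 1 to 2 cm. No contact force above about 8 N was read after any move, and the gripper ended open and clear of everything.

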